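# Zero the photometer on the empty cuvette

## Robot

A 7-joint arm with a two-finger parallel gripper is mounted at the origin on a cart in front of the work surface, level with it; the furniture and walls round the work are solid. World frame = base frame: x ahead of the robot, y to its left, z up, the work surface at z = 0. Lengths are in m, angles in rad, forces in N, time in s.
With the tool pointing down it reaches from about 0.425 to 0.875 m from the base axis. Payload 4.7 kg.
Tool frame: the origin (TCP) lies between the finger pads; the fingertips stand 14 mm ahead of it and the grasp point (between the pads) lies 5 mm behind it; z points along the fingers, y is the line along which they close (so a half turn about z gives the same grasp; the last joint's range is limited). The gripper opens to 87 mm and grips with 3 to 60 N. Pads are 19 mm wide; open, the fingers measure 117 mm over their backs; the gripper's body (75 mm by 190 mm) begins 51 mm behind the grasp point.
Start: joints at [-1.201, 0.321, -0.07, 1.45, 0.023, 1.371, -0.057], TCP at [0.226, 0.609, 0.21] pointing down, gripper open.
Joint ranges: [-2.86, 2.86], [-0.3, 2.09], [-1.38, 1.24], [0.06, 2.45], [-1.56, 4.7], [0.09, 2.05], [-2.69, 2.69]. Speed limits (rad/s): [2.57, 2.57, 3.14, 3.14, 3.14, 3.14, 3.14].

## Interface

Orientations are given as a rotation vector (axis times angle).
In Python, from bench import ctrl gives the robot as it stands.
- The arm moves only by the shell command python3 -m inch 'ROWS' [OPENING] [FORCE]. ROWS is JSON, a list of rows, each a list of 6 numbers: the shift along the world's x, y, z in mm, then the turn, a rotation vector about the world's x, y, z in degrees. In form: [[tx, ty, tz, rx, ry, rz], ...]. A call has 1 to 20 rows; each row is the pose to reach, as a shift and turn from the pose commanded when the call began; what a row does not reach only later rows make up. A row lasts 1/8 s, in which the tool goes at most 62.5 mm and 10.7 degrees, less where a joint would pass 70% of its speed; a pose out of reach is approached as far as the arm can. A call with a gripper value outside its range is refused whole. OPENING is the finger opening in mm, from 0 to 87, set as the call begins (- or left out, the last holds). The fingers move at their own pace and stop on an object; FORCE is the grip in N (left out, the last holds). Time passes only in rows, so rows that repeat a pose let the fingers close. It gives the time, the measured TCP pose, the force, the opening and the grip force at its end, in the units of the state.
- ctrl.get_state(): the state, without advancing time (a new reading comes with each control period).
- ctrl.get_image(name): name is "scene" or "top"; returns (picture, depth): 420x560x3 uint8, red, green, blue; 420x560 float32, m along the optical axis (not along the pixel's ray), 0 where there is no reading.
- ctrl.camera_params(name): a dict with "mtx" (3x3 intrinsics, pixels), "dist_coeffs" ([k1, k2, p1, p2, k3] as OpenCV has them; the pictures are not rectified), "T" (4x4, takes a point from camera to world coordinates). Camera axes: x right, y down, z forward; pixel columns grow to the right and rows downward; lengths in m; the calibration is good to about 2 mm. A picture is of the moment at which its call begins. camera_params takes no time and is no camera call.
- ctrl.close_job(): hands the job in; it is judged then, once.
The state is a dict: "time": time; "joint_positions": joint angles; "qd": joint speeds; "joint_torque": joint torques, N m; "position": TCP position; "tool_rot": TCP orientation; "ft_force": force on the tool from outside, world axes, zero at the start; "torque": the same for the moment, N m; "grip_width": opening from 0.0 (shut) to 1.0 (fully open); "grip_force": force on a finger pad.
Only numpy, scipy, OpenCV 4.12 (cv2) and the standard library are available. Lean on these libraries where they do the work, as an engineer would, in place of code of your own. Each camera call takes 0.05 s, during which the arm holds its last target. There are 200 camera calls.

## Task

Zero the photometer on its cell blank: take the one empty cuvette out of the rack, seat it upright all the way down in the square cell well, and swing the light hood fully shut over it. Then push the round zero key at least 4 mm of its 6 mm down, with no more than 40 N, and keep it down: zeroing takes three seconds without a break, and you finish while still holding the key down. Do not press the key before the hood is shut, press no square key, and leave the filled cuvettes standing in the rack and the beaker where it is.

Things in the scene. Friction and masses are not known exactly. Their poses are not given: they have to be found in the camera images.
- cuvette_empty: the empty clear plastic cuvette, 12.5 x 12.5 x 45 mm tall, 12 g: the only one of the three in the rack with no liquid in it. Origin at the centre of its underside, z up along it. Starts in one of the rack's places (which one varies), sides parallel to the rack's, top 28 mm above the rack's top plate. It may go into the well any of the four ways round
- sample_a: a filled cuvette of the same size, standing in another place of the rack; same origin and axes. Leave alone
- sample_b: a filled cuvette of the same size, standing in another place of the rack; same origin and axes. Leave alone
- cuvette_rack: white cuvette rack, fixed to the bench, 140 (x) x 42 (y) x 23 mm high, open at the long sides; four places, 16 mm square, in a row at x = -48, -16, 16 and 48 mm, y = 0, whose floor is 6 mm above the bench. Origin at the centre of its underside, x along the row
- photometer: white filter photometer, fixed to the bench, 210 (x) x 150 (y) mm; keypad in front (-x) with its face 36 mm above the bench, a sloping display behind it, then a flat deck 50 mm above the bench with the cell well and the hood. Origin at the centre of its underside, x from its front to its back, y to its left, z up
- cell_well (a point): centre of the square cell well's mouth, level with the deck, 50 mm above the bench. The black-rimmed well is 15 mm square with a 3 mm lead-in chamfer round its mouth and 22 mm deep, its sides parallel to the photometer's x and y; a seated cuvette stands out 23 mm above the deck
- hood (a joint): angle of the grey light hood (rad): 0 shut flat over the well, about 1.45 to 1.7 at the start (open, standing up behind the well). The hinge is stiff: the hood stays at any angle where it is left and needs about 0.6 N at its free edge to move
- hood_axis (a point): middle of the hood's hinge line (along the photometer's y), 32 mm behind the well's centre, 58 mm above the bench. The hood is a box, open below, reaching 62 mm forward of the hinge when shut (72 with its thumb tab), 29 mm to either side; its outer roof face is 28 mm above the hinge line when shut and faces backward (+x) when open: an open hood is pushed shut from behind
- hood_tab (a point): middle of the ribbed thumb tab, 12 mm long, 30 mm wide, 4 mm thick, on the hood's free edge; 70 mm from the hinge line; the tab points up when the hood is open, its tip then about 130 mm above the bench, and forward when shut
- zero_key (a joint): travel of the round zero key (m): 0 up, 0.006 down on its hard stop; it must be held at 0.004 or more. It is sprung: about 3 N to start, 7 N at 4 mm, 9 N just before the stop; it rises again when let go
- zero_key_top (a point): centre of the top face of the round zero key, 22 mm in diameter, at the keypad's right end (the photometer's -y end); 48 mm above the bench when up, pressed straight down; moves with the key
- read_key (a joint): travel of the square read key in the middle of the keypad (m), 17 x 17 mm, 45 mm to the left of the round key, top 6.5 mm above the keypad; 0 up, 0.004 down. Not to be pressed
- menu_key (a joint): travel of the square menu key at the left of the keypad (m), 17 x 17 mm, 87 mm to the left of the round key; 0 up, 0.004 down. Not to be pressed
- beaker: small glass beaker, 47 mm wide, 58 mm tall, standing loose on the bench to the right of the photometer; origin at the centre of its underside. Leave alone

How it is judged:
By the outcome, as a careful person would: the job done as asked, in the order asked, and still so for the second after the job is handed in, while the arm keeps its last pose, push and grip.
It also fails if it takes over 64 s, if anything falls off the work surface, if the arm or the gripper's body presses on something with over 40 N, if the wrist force passes 120 N, or if a joint passes its speed limit or range.

## Working session

There is one attempt and no reset: what is moved stays moved. The work goes in short steps, Python scripts to look and compute and a shell command to move; the robot and the scene stay as the last step left them, time stands still between calls to the robot, and variables do not carry over. Pictures are saved under pics/ and viewed, at most 10 in all, crops included, and the job is handed in when it is done.

```bash
mkdir -p pics; ls; python3 - <<'E'
from bench import ctrl
import cv2,numpy as np
for n in("scene","top"):
    im,d=ctrl.get_image(n); cv2.imwrite(f"pics/{n}0.png",im[:,:,::-1]); np.savez(f"{n}0.npz",im=im,d=d)
    p=ctrl.camera_params(n); print(n,p)
print(ctrl.get_state())
E
```

```text
pics
scene {'mtx': array([[403.38478392,   0.        , 280.50717747],
       [  0.        , 403.38478392, 211.39525815],
       [  0.        ,   0.        ,   1.        ]]), 'dist_coeffs': array([0.0222894, 0.       , 0.       , 0.       , 0.       ]), 'T': array([[ 0.76479183, -0.37722204,  0.5222997 ,  0.1085689 ],
       [-0.64425637, -0.44120838,  0.62471505, -0.60881981],
       [-0.00521329, -0.81427188, -0.58046027,  0.56210194],
       [ 0.        ,  0.        ,  0.        ,  1.        ]])}
top {'mtx': array([[540.43684896,   0.        , 286.59022276],
       [  0.        , 540.43684896, 209.69630257],
       [  0.        ,   0.        ,   1.        ]]), 'dist_coeffs': array([-0.13816226,  0.        ,  0.        ,  0.        ,  0.        ]), 'T': array([[-2.07757022e-02, -9.80965512e-01,  1.93067435e-01,
         2.85949246e-01],
       [-9.99783446e-01,  2.01535943e-02, -5.18586779e-03,
        -7.32489207e-02],
       [ 1.19615469e-03, -1.93133365e-01, -9.81171785e-01,
         1.26389000e+00],
       [ 0.00000000e+00,  0.00000000e+00,  0.00000000e+00,
         1.00000000e+00]])}
{'time': 0.1, 'joint_positions': array([-1.20087616,  0.32176975, -0.07009244,  1.45157531,  0.02263826,
        1.37082239, -0.05687882]), 'qd': array([ 0.0013088 , -0.00299371,  0.00134999, -0.00303819, -0.00058528,
        0.000503  ,  0.00085396]), 'joint_torque': array([ 1.30447038e-04, -4.92571521e+01, -4.05498706e-01, -3.13396382e+01,
       -6.43212581e-02,  3.96320340e-02,  7.56140571e-05]), 'position': array([0.2263023 , 0.60875928, 0.20854624]), 'tool_rot': array([-5.55844148e-01, -3.09183732e+00,  2.79296628e-03]), 'ft_force': array([ 0.20005976, -0.74309338, -0.66581162]), 'torque': array([-0.01408218,  0.01651008,  0.00883753]), 'grip_force': 0.0, 'grip_width': 0.9994389731602388}
```

View pics/scene0.png

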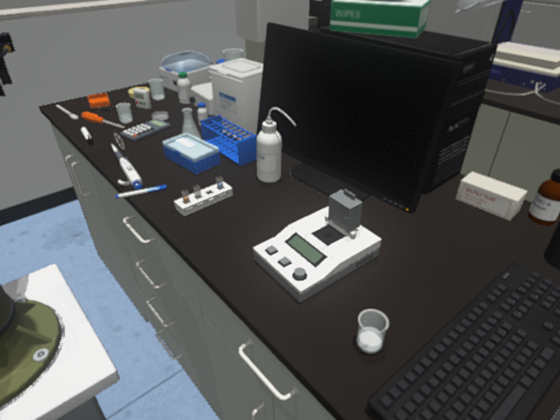

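View pics/top0.png

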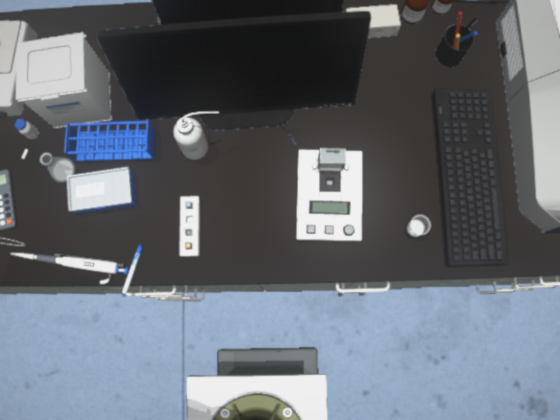

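The scene view shows the rack near (205,197), the photometer near (318,245) and the beaker at (371,330). In the top view the rack is at (189,226) with places at rows of about 205 to 245, the well is at (329,182), the zero key at (349,230) and the hood at (332,158). Next I'll enlarge the rack and photometer.

```bash
python3 - <<'E'
import cv2,numpy as np
t=cv2.imread("pics/top0.png");s=cv2.imread("pics/scene0.png")
a=cv2.resize(t[190:262,165:215],None,fx=8,fy=8,interpolation=cv2.INTER_CUBIC)
b=cv2.resize(s[170:220,168:240],None,fx=5.5,fy=5.5,interpolation=cv2.INTER_CUBIC)
c=np.zeros((576,800,3),np.uint8);c[:a.shape[0],:400]=a;c[:b.shape[0],402:402+b.shape[1]]=b
cv2.imwrite("pics/c1.png",c)
a=cv2.resize(t[140:245,290:370],None,fx=5,fy=5,interpolation=cv2.INTER_CUBIC)
b=cv2.resize(s[180:300,248:388],None,fx=2.8,fy=2.8,interpolation=cv2.INTER_CUBIC)
c=np.zeros((530,800,3),np.uint8);c[:a.shape[0],:400]=a;c[:b.shape[0],402:402+b.shape[1]]=b
cv2.imwrite("pics/c2.png",c)
E
```

```text
(no output)
```

View pics/c1.png

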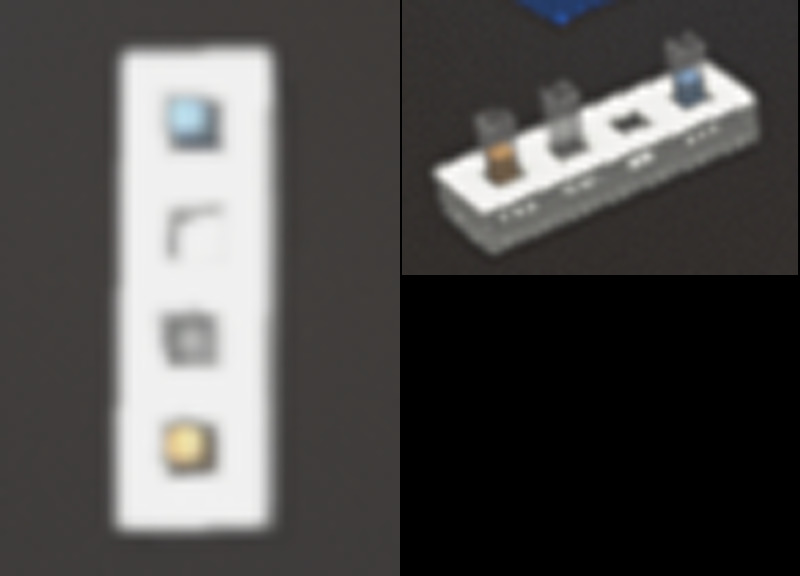

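View pics/c2.png

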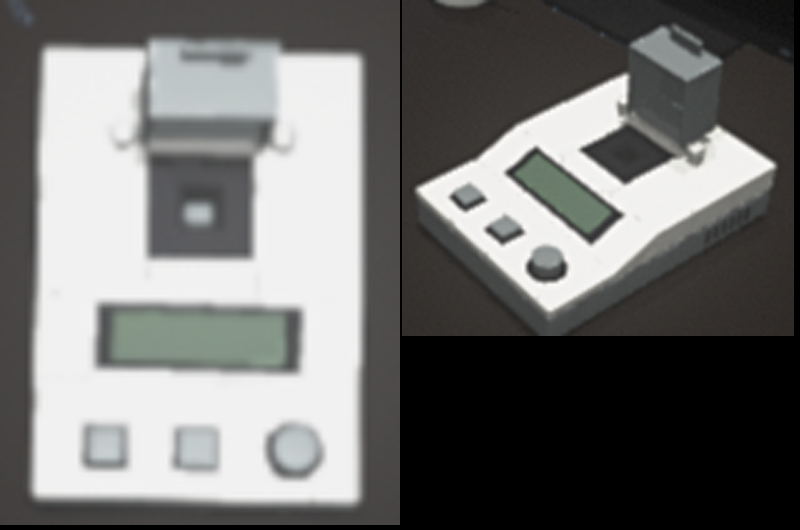

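c1 shows the rack order from the robot outward: orange sample, empty cuvette at top-view px (188.7,232), vacant place, blue sample. c2 shows the hood standing open and the black well plate at top-view px (330,182), with the round key at (349,230). Now I'll measure both views.

```bash
cat > h.py <<'E'
import cv2,numpy as np,json
from bench import ctrl
P={n:ctrl.camera_params(n) for n in("scene","top")}
def ray(n,uv):
    p=P[n];q=cv2.undistortPoints(np.float32(uv).reshape(-1,1,2),p["mtx"],p["dist_coeffs"])[:,0]
    d=np.c_[q,np.ones(len(q))]@p["T"][:3,:3].T
    return p["T"][:3,3],d
def plane(n,uv,z):
    c,d=ray(n,uv);return c+d*((z-c[2])/d[:,2])[:,None]
def tri(ut,us):
    a,d=ray("top",[ut]);b,e=ray("scene",[us]);d=d[0]/np.linalg.norm(d);e=e[0]/np.linalg.norm(e)
    s=np.linalg.lstsq(np.c_[d,-e],b-a,rcond=None)[0];p,q=a+s[0]*d,b+s[1]*e
    return (p+q)/2,np.linalg.norm(p-q)
def cloud(n,d):
    h,w=d.shape;u=np.stack(np.meshgrid(np.arange(w),np.arange(h)),-1).reshape(-1,2)
    c,r=ray(n,u);return (c+r*d.reshape(-1,1)).reshape(h,w,3)
E
python3 - <<'E'
from h import *
np.set_printoptions(precision=4,suppress=True)
I={n:np.load(n+"0.npz") for n in P}
t=I["top"]["im"];s=I["scene"]["im"]
def blob(im,box,cond):
    x0,y0,x1,y1=box;m=np.zeros(im.shape[:2],np.uint8);c=im[y0:y1,x0:x1].astype(int)
    m[y0:y1,x0:x1]=cond(c)*255
    k=cv2.findContours(m,0,2)[0];return max(k,key=cv2.contourArea)
wh=lambda c:c.min(2)>140
for nm,box,z in(("rack",(165,185,215,265),.023),):
    k=blob(t,box,wh);W=plane("top",k[:,0],z)
    r=cv2.minAreaRect((W[:,:2]*1000).astype(np.float32));print(nm,r)
k=blob(t,(288,140,372,250),wh);x=cv2.boxPoints(cv2.minAreaRect(k.astype(np.float32)));print("photo px",x)
W=plane("top",k[:,0],.04);print(cv2.minAreaRect((W[:,:2]*1000).astype(np.float32)))
# well plate dark, display, keys
k=blob(t,(312,168,345,195),lambda c:c.max(2)<120);r=cv2.minAreaRect(k);print("plate",r,plane("top",[r[0]],.05))
sub=t[186-10:186+2,318:343].max(2);print(t[172:193,318:343].max(2))
# depth clouds
for n in P:
    C=cloud(n,I[n]["d"]);np.save(n+"C.npy",C)
C=np.load("topC.npy")
for nm,b in(("rack top",(183,232,184,244)),("deck",(305,165,314,195)),("keypad front",(318,235,342,238)),("zero",(346,228,352,232)),("hoodtop",(322,152,342,160)),("monitor low",(200,108,360,118))):
    q=C[b[1]:b[3]+1,b[0]:b[2]+1].reshape(-1,3);print(nm,np.median(q,0),q.min(0),q.max(0))
E
```

```text
rack ((497.9235534667969, 150.1567840576172), (141.0031280517578, 44.498695373535156), 0.5562987923622131)
photo px [[295.7106 239.3342]
 [297.4441 147.4612]
 [363.1754 148.7014]
 [361.442  240.5744]]
((563.8056030273438, -179.7769775390625), (152.78529357910156, 219.14852905273438), 87.14850616455078)
plate ((329.5, 180.5), (19.0, 19.0), 90.0) [[ 0.5917 -0.1805  0.05  ]]
[[202 138  86  74  73  73  76  81  82  82  83  81  77  75  76  78  79  78
   79  78  79  84 141 221 238]
 [223 155  96  85  84  82  82  85  86  86  86  85  82  81  81  82  82  81
   82  82  81  87 144 224 239]
 [231 165 102  91  90  89  87  88  87  87  87  87  87  86  87  87  87  87
   87  87  87  91 146 224 239]
 [233 167 104  92  91  91  91  89  89  89  89  89  89  90  90  89  90  90
   91  91  90  93 143 222 239]
 [233 167 104  93  92  92  91  88  85  84  84  85  85  87  87  88  89  92
   92  92  92  94 136 215 238]
 [233 167 105  93  93  92  91  87  80  77  77  77  77  79  79  80  84  91
   94  93  94  95 133 209 237]
 [233 168 105  93  93  93  91  86  77  72  71  72  72  72  72  74  82  91
   93  93  94  96 136
[... 1291 characters left out ...]
 153 151 150 151 151 150 150 150 149 147 145 145 145
  145 146 146 147 183 234 241]
 [239 228 224 225 226 225 225 225 225 225 225 224 225 224 224 224 223 223
  223 223 223 224 229 239 241]]
rack top [0.4682 0.1611 0.022 ] [ 0.2859 -0.0732  0.0192] [0.4825 0.1634 1.2639]
deck [ 0.5936 -0.1343  0.0491] [ 0.2859 -0.1455  0.0431] [ 0.6314 -0.0732  1.2639]
keypad front [ 0.4629 -0.1781  0.0353] [ 0.4584 -0.2062  0.0296] [ 0.4673 -0.1505  0.0397]
zero [ 0.4747 -0.221   0.0469] [ 0.4701 -0.2285  0.044 ] [ 0.4803 -0.2142  0.0518]
hoodtop [ 0.6299 -0.182   0.1194] [ 0.6194 -0.2047  0.1143] [ 0.6401 -0.1595  0.1255]
monitor low [ 0.7709 -0.069   0.0096] [ 0.2859 -0.2693 -0.0109] [0.7937 0.1294 1.2639]
```

```bash
python3 - <<'E'
from h import *
np.set_printoptions(precision=4,suppress=True,linewidth=170)
t=np.load("top0.npz")["im"];g=cv2.cvtColor(t,cv2.COLOR_RGB2GRAY).astype(float)
s=np.load("scene0.npz")["im"];gs=cv2.cvtColor(s,cv2.COLOR_RGB2GRAY)
print(g[218,176:204].astype(int));print(g[246,176:204].astype(int))
print("rows",g[190:262,182].astype(int))
print("ph",g[175,292:304].astype(int),g[175,354:368].astype(int));print("ph2",g[236,292:304].astype(int),g[236,354:368].astype(int))
print("front",g[234:246,335].astype(int))
print("well",g[172:190,322:338].astype(int)[:, :])
print("cuv");print(g[224:240,182:197].astype(int));print("vac");print(g[212:226,182:197].astype(int))
# keys: hsv-grey-blue blobs
for b in((306,225,316,235),(324,225,335,235),(342,223,357,238)):
    x0,y0,x1,y1=b;m=(g[y0:y1,x0:x1]<212).astype(np.uint8);M=cv2.moments(m,True);print("key",x0+M["m10"]/M["m00"],y0+M["m01"]/M["m00"],M["m00"])
# scene plate
m=np.zeros(gs.shape,np.uint8);m[215:250,300:355]=(gs[215:250,300:355]<90)*255
k=max(cv2.findContours(m,0,2)[0],key=cv2.contourArea);print("scene plate",cv2.approxPolyDP(k,2.5,True)[:,0].tolist())
E
python3 - <<'E'
import cv2,numpy as np
s=cv2.imread("pics/scene0.png")
a=cv2.resize(s[175:215,172:238],None,fx=12,fy=12,interpolation=cv2.INTER_CUBIC)
cv2.imwrite("pics/c3.png",a)
E
```

```text
[ 63  64  70 115 192 235 240 240 238 223 187 201 227 235 238 239 237 237 239 240 239 228 189 126  76  60  61  62]
[ 62  63  84 150 219 238 240 238 226 199 196 206 210 190 143 133 196 233 240 240 238 223 169 108  68  60  62  61]
rows [ 62  63  62  62  64  91 163 225 238 240 240 240 240 240 240 240 240 240 240 240 240 240 240 240 240 240 240 240 240 240 240 240 240 240 240 240 240 240 240 240 240 240
 240 240 240 240 240 240 240 240 240 240 240 240 240 240 240 240 240 240 240 240 240 240 236 213 129  67  59  61  61  61]
ph [ 69  69  70  71  75 133 218 238 240 241 241 241] [241 241 241 241 241 241 240 227 153  87  75  76  75  75]
ph2 [ 66  67  68  86 159 230 240 241 241 241 241 241] [241 241 241 241 241 240 234 195 115  74  72  71  71  71]
front [241 241 241 241 240 230 164  91  67  68  70  71]
well [[ 72  72  75  79  80  80  81  80  76  74  76  77  78  77  78  78]
 [ 81  80  80  83  83  84  84  83  80  79  80  80  80  80  80  80]
 [ 87  86  85  85  85  85  85  85  85  84  85  85  84  85  84  85]
 [ 89  88  88  86  86  87  86  86  86  87  87  87  88  88  88  88]
 [ 89  89  88  86  83  8
[... 2315 characters left out ...]
 240 238 223 187 201 227 235 238 239 237 237 239 240 239]
 [240 240 237 219 184 212 235 240 240 240 237 237 240 240 239]
 [240 240 237 217 181 213 236 240 240 239 237 237 240 240 239]
 [240 240 237 220 188 215 236 240 240 239 237 237 240 240 239]
 [240 240 238 229 216 225 236 239 238 237 236 237 240 240 239]
 [240 240 240 238 235 237 239 239 239 239 239 239 240 240 239]
 [240 240 240 240 240 240 240 240 240 240 240 240 240 240 239]
 [240 240 240 240 240 240 240 240 240 240 240 240 240 240 239]]
key 310.55056179775283 228.95505617977528 89.0
key 328.76666666666665 229.48888888888888 90.0
key 348.327731092437 229.71428571428572 119.0
scene plate [[312, 233], [327, 244], [344, 235], [330, 225]]
```

View pics/c3.png

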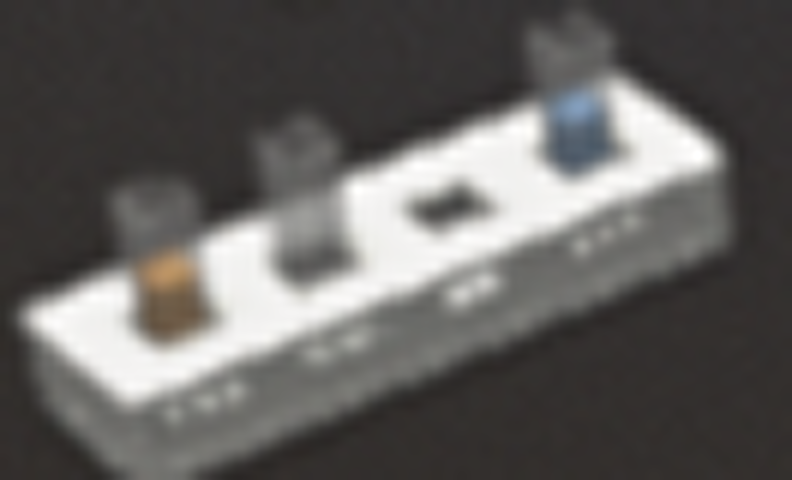

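The c3 crop gives the rack's top-plate corners in the scene view at about (173.2,200.8), (182.8,208), (231.9,187.4) and (223.6,181.6). The empty cuvette is second from the near end, with its top centre at about (196.4,186).

```bash
python3 - <<'E'
from h import *
np.set_printoptions(precision=4,suppress=True,linewidth=170)
print("corners");R=[]
for a,b in(((179.7,195.8),(223.6,181.6)),((198.6,195.8),(231.9,187.4)),((178.9,255.75),(173.2,200.75)),((198.0,255.75),(182.8,208))):
    p,e=tri(a,b);q=plane("top",[a],.023)[0];w=plane("scene",[b],.023)[0];R.append(q);print(p,e,q,w)
R=np.array(R);print("centre",R.mean(0),"yaw deg",np.degrees(np.arctan2(*((R[0]-R[2])[1::-1]))),np.degrees(np.arctan2(*((R[1]-R[3])[1::-1]))))
print("cuv top tri",tri((188.6,231.8),(196.4,186.0)), "top@51",plane("top",[(188.6,231.8)],.051))
print("well",plane("top",[(330.0,180.55)],.05))
for a,b in(((319.3,191.3),(312,233)),((340,191.3),(327,244))):print("plate",tri(a,b),plane("top",[a],.05),plane("scene",[b],.05))
k=plane("top",[(310.55,228.95),(328.77,229.49),],.0425);z=plane("top",[(348.8,229.6)],.048);print("keys",k,z,np.degrees(np.arctan2(k[0,0]-z[0,0],k[0,1]-z[0,1])))
# photometer edges
e=plane("top",[(297.25,175),(362.05,175)],.05);f=plane("top",[(295.9,236),(361.5,236)],.036);print("edges",e,f,e.mean(0),f.mean(0))
# hood from scene/top depth cloud
for n in P:
    C=np.load(n+"C.npy").reshape(-1,3);m=(abs(C[:,0]-.64)<.05)&(abs(C[:,1]+.18)<.045)&(C[:,2]>.062)&(C[:,2]<.16);q=C[m];print(n,len(q),np.percentile(q,[1,50,99],axis=0))
    m=(abs(C[:,1]+.18)<.12)&(C[:,0]>.66)&(C[:,0]<1)&(C[:,2]>.1);q=C[m];print("behind",len(q),np.percentile(q,[0.5,5],axis=0) if len(q) else 0)
E
```

```text
corners
[0.5701 0.1727 0.0194] 0.000982880582497081 [0.5688 0.1722 0.023 ] [0.5675 0.1674 0.023 ]
[0.5667 0.1271 0.0251] 0.001491740638624848 [0.5678 0.1272 0.023 ] [0.5677 0.1303 0.023 ]
[0.4266 0.1718 0.0231] 0.00017335993352551 [0.4266 0.1718 0.023 ] [0.4268 0.1718 0.023 ]
[0.4265 0.1264 0.0258] 0.002182544352699175 [0.4258 0.1272 0.023 ] [0.4293 0.1299 0.023 ]
centre [0.4973 0.1496 0.023 ] yaw deg 0.16121735684506505 -0.0229303963420225
cuv top tri (array([0.4775, 0.1433, 0.0572]), np.float64(0.0014377607844367156)) top@51 [[0.4779 0.1447 0.051 ]]
well [[ 0.5916 -0.1817  0.05  ]]
plate (array([ 0.5677, -0.1568,  0.0502]), np.float64(0.0028583902691989966)) [[ 0.5665 -0.156   0.05  ]] [[ 0.5693 -0.1571  0.05  ]]
plate (array([ 0.5649, -0.2036,  0.053 ]), np.float64(0.00017106391090763014)) [[ 0.5655 -0.2038  0.05  ]] [[ 0.5677 -0.2012  0.05  ]]
keys [[ 0.4803 -0.1336  0.0425]
 [ 0.4781 -0.1753  0.0425]] [[ 0.476  -0.2206  0.048 ]] 2.7919148042360615
edges [[ 0.6063 -0.1061  0.05  ]
 [ 0.6035 -0.2569  0.05  ]] [[ 0.4656 -0.0998  0.036 ]
 [ 0.4624 -0.2508  0.036 ]] [ 0.6049 -0.1815  0.05  ] [ 0.464  -0.1753  0.036 ]
scene 959 [[ 0.6125 -0.2173  0.0621]
 [ 0.6311 -0.1855  0.1001]
 [ 0.6496 -0.1527  0.1315]]
behind 13784 [[ 0.781  -0.2474  0.1014]
 [ 0.7872 -0.2423  0.117 ]]
top 488 [[ 0.6136 -0.2188  0.0622]
 [ 0.6296 -0.182   0.1191]
 [ 0.6489 -0.1467  0.1314]]
behind 8300 [[ 0.7811 -0.2455  0.1021]
 [ 0.7874 -0.2354  0.1202]]
```

```bash
python3 -m inch '[[60,-110,0,-1,-4,6],[110,-200,0,-1.5,-8,12],[150,-270,0,-2,-12,18],[190,-340,0,-2.7,-15,20.4],[225,-405,0,-2.7,-15,20.4],[256,-459,0,-2.7,-15,20.4],[256,-459,0,-2.7,-15,20.4],[256,-459,-50,-2.7,-15,20.4],[256,-459,-100,-2.7,-15,20.4],[256,-459,-125,-2.7,-15,20.4],[256,-459,-125,-2.7,-15,20.4],[256,-459,-125,-2.7,-15,20.4],[256,-459,-125,-2.7,-15,20.4]]' 36 10
cat > st.py <<'E'
from h import *
from scipy.spatial.transform import Rotation as R
np.set_printoptions(precision=4,suppress=True,linewidth=150)
s=ctrl.get_state();r=R.from_rotvec(s["tool_rot"]).as_matrix()
print(s["time"],s["position"],"y",r[:,1],"z",r[:,2],"F",s["ft_force"],s["grip_width"]*87,s["grip_force"],s["joint_positions"])
E
python3 st.py
```

```text
time: 1.72
position: [0.4837, 0.1518, 0.0868]
tool_rot: [-0.005, 2.874, 0.003]
ft_force: [0.2, -0.1, -0.8]
grip_width: 0.414
grip_force: 0.0
1.725 [0.4837 0.1518 0.0868] y [-0.0038  1.      0.0017] z [ 0.2645  0.0026 -0.9644] F [ 0.2081 -0.0882 -0.8106] 36.04810246188184 0.0 [-0.8294 -0.0867  0.3775  2.184   0.2015  0.8045  1.002 ]
```

```bash
cat > pic.py <<'E'
import sys
from h import *
n=sys.argv[1];a=[int(v) for v in sys.argv[2:10]]
c=np.zeros((600,800,3),np.uint8)
for i,cam in enumerate(("top","scene")):
    im,d=ctrl.get_image(cam);np.savez(f"{n}{cam}.npz",im=im,d=d);x0,y0,x1,y1=a[4*i:4*i+4];k=min(400/(x1-x0),600/(y1-y0))
    b=cv2.resize(im[y0:y1,x0:x1,::-1],None,fx=k,fy=k,interpolation=cv2.INTER_CUBIC);c[:b.shape[0],400*i:400*i+b.shape[1]]=b
cv2.imwrite(f"pics/{n}.png",c)
E
python3 pic.py v1 150 180 240 270 165 140 245 220
```

```text
(no output)
```

View pics/v1.png

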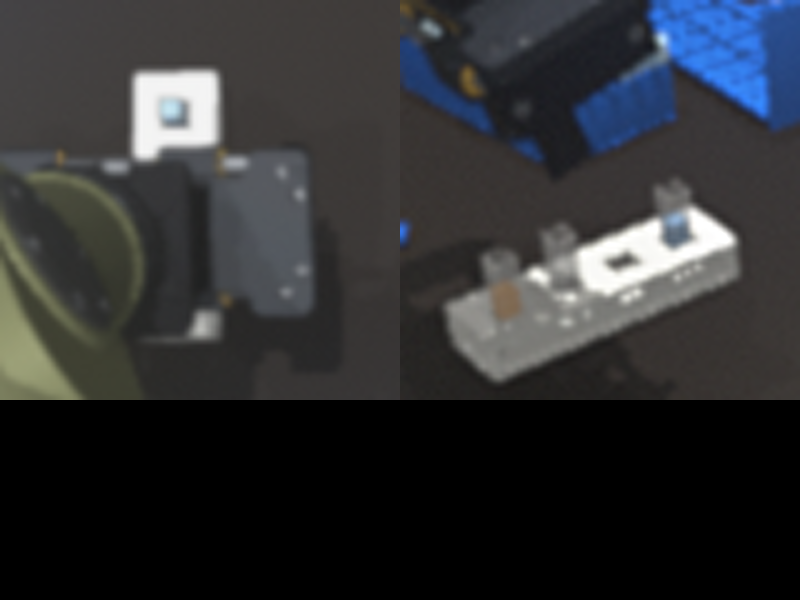

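The v1 picture shows the gripper straddling the rack's second place. The fingertip at scene px (195,174) is above the empty cuvette, whose top is at (196,186). I'll descend and grip.

```bash
python3 - <<'E'
from h import *
def proj(n,X):
    p=P[n];T=np.linalg.inv(p["T"]);return cv2.projectPoints(np.float32(X).reshape(-1,1,3),cv2.Rodrigues(T[:3,:3])[0],T[:3,3],p["mtx"],p["dist_coeffs"])[0][:,0]
print(proj("scene",[[.4875,.1338,.073],[.4875,.1188,.073],[.482,.150,.051]]))
E
python3 -m inch '[[-2,-2,-12,0,0,0],[-2,-2,-25,0,0,0],[-2,-2,-35,0,0,0],[-2,-2,-40,0,0,0],[-2,-2,-40,0,0,0]]'
python3 -m inch '[[0,0,0,0,0,0],[0,0,0,0,0,0],[0,0,0,0,0,0],[0,0,0,0,0,0],[0,0,0,0,0,0]]' 6 10; python3 st.py
```

```text
[[201.05861 180.51431]
 [204.4378  183.06177]
 [196.62651 186.52196]]
time: 2.45
position: [0.4802, 0.1481, 0.044]
tool_rot: [-0.004, 2.878, -0.001]
ft_force: [-0.3, -0.2, 0.2]
grip_width: 0.414
grip_force: 0.0
time: 3.08
position: [0.4805, 0.1483, 0.0447]
tool_rot: [-0.003, 2.877, 0.0]
ft_force: [-0.5, 0.5, -0.8]
grip_width: 0.072
grip_force: 0.0
3.075 [0.4805 0.1483 0.0447] y [-0.0023  1.     -0.0002] z [ 0.2617  0.0004 -0.9652] F [-0.4933  0.4887 -0.7512] 6.235610902962601 0.0 [-0.8256 -0.0271  0.3883  2.2301  0.187   0.704   1.0082]
```

```bash
python3 pic.py v2 150 180 240 270 165 140 245 220
```

```text
(no output)
```

View pics/v2.png

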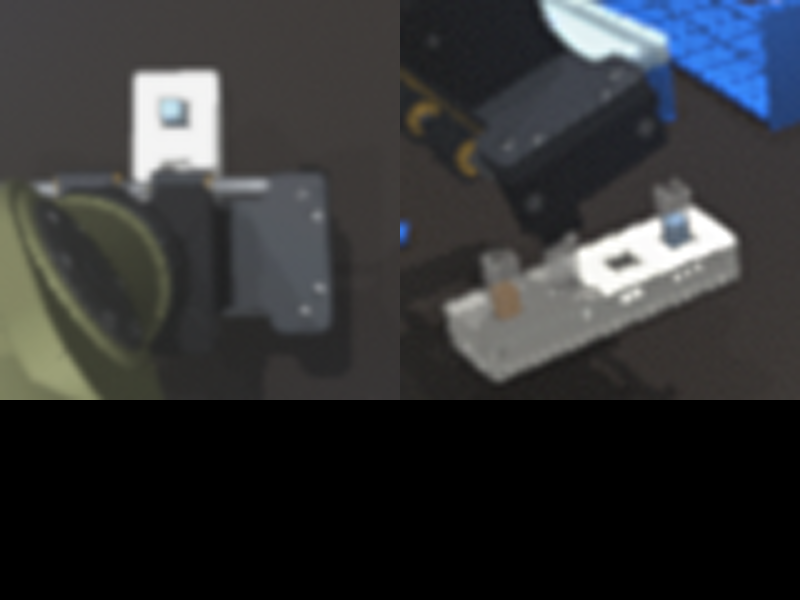

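The v2 picture shows the dark fingers at scene px of about (197,186), with the clear cuvette apparently in front of them or beside them. The grip closed to 6 mm, so it missed, and I'll check the depth data.

```bash
python3 - <<'E'
from h import *
np.set_printoptions(precision=0,suppress=True,linewidth=220)
a=np.load("v2scene.npz");C=cloud("scene",a["d"]);g=a["im"].max(2)
for r in range(176,204,3):
    print(r,"z",C[r,186:208,2]*1000);print("   y",C[r,186:208,1]*1000);print("   x",C[r,186:208,0]*1000);print("   g",g[r,186:208])
C=cloud("top",np.load("v2top.npz")["d"]);q=C[180:270,150:240].reshape(-1,3);q=q[(q[:,2]>.1)&(q[:,2]<.16)];
print("body y min/x",np.percentile(q,[0.5,99.5],axis=0)*1000)
E
python3 - <<'E'
import cv2
E
```

```text
176 z [148. 146. 147. 146. 146. 145. 143. 562. 137. 138. 137. 136. 135. 134. 131. 132. 130. 131. 128. 128. 127. 127.]
   y [  55.   57.   53.   54.   53.   53.   54. -609.   62.   59.   59.   59.   60.   60.   63.   59.   61.   60.   62.   61.   61.   59.]
   x [415. 418. 419. 422. 423. 426. 428. 109. 436. 437. 439. 441. 444. 447. 450. 451. 454. 456. 459. 461. 463. 465.]
   g [38 41 38 38 35 34 34 36 33 35 36 36 37 37 36 36 36 35 39 36 40 48]
179 z [136. 139. 141. 140. 135. 134. 134. 133. 132. 132. 129. 127. 129. 128. 126. 126. 125.   0.   1.   1.  -2.   0.]
   y [ 63.  58.  54.  53.  60.  60.  58.  59.  60.  58.  60.  63.  58.  59.  60.  59.  59. 248. 245. 244. 245. 241.]
   x [418. 418. 418. 420. 425. 428. 429. 432. 434. 436. 439. 442. 443. 445. 448. 450. 452. 552. 554. 556. 560. 560.]
   g [37 33 33 34 41 54 56 45 37 35 34 37 36 39 36 38 41 47 56 58 59 59]
182 z [ -2. 126. 129. 130. 128. 127. 128. 126. 123. 123. 562. 121. 122.  70.  68.  -0.  -0.  -1.  -0. 562.   1.   0.]
   y [ 267.   67.   61.   59.   59.   61.   58.   59.   62.   60. -609.   61.   59.  136.  138.  239.  237.  2
[... 2543 characters left out ...]
0. 130. 142.]
   x [447. 451. 452. 455. 459. 461. 463. 465. 465. 469. 470. 472. 474. 476. 476. 479. 479. 484. 486. 489. 491. 500.]
   g [127 126 125 125 125 124 124 123 122 123 122 122 123 126 128 125 129 130 125 124 120 119]
203 z [22. 22. 25. 24. 24. 23. 24. 24. 21. 23. 25. 20. 19. 17.  5.  6.  5.  9.  5.  6.  6.  5.]
   y [144. 143. 137. 138. 136. 136. 133. 131. 133. 130. 126. 130. 130. 131. 146. 144. 143. 137. 140. 136. 135. 135.]
   x [446. 448. 448. 450. 452. 454. 456. 457. 461. 462. 462. 467. 469. 472. 482. 484. 486. 486. 490. 491. 493. 496.]
   g [124 122 124 123 122 123 123 124 124 125 124 126 125 127 125 133 148 130 122 124 123 128]
body y min/x [[414.  52. 129.]
 [494. 191. 160.]]
```

Depth shows the fingertips are really at about z=57 mm, x=477, roughly 27 mm short along the tool axis of what the reported TCP implies. The cuvette is untouched, centred at about (481,150.5) with its top at z=52. I'll reopen, go lower, and check again by depth before closing.

```bash
cat > fz.py <<'E'
import sys
from h import *
np.set_printoptions(precision=0,suppress=True,linewidth=220)
n=sys.argv[1];im,d=ctrl.get_image("scene");np.savez(n+".npz",im=im,d=d)
C=cloud("scene",d)*1000;x0,x1,y0,y1=[float(v) for v in sys.argv[2:6]]
m=(C[...,0]>x0)&(C[...,0]<x1)&(C[...,1]>y0)&(C[...,1]<y1)&(C[...,2]>15)&(im.max(2)<75)
q=C[m];
for lo in np.arange(20,100,4):
    s=q[(q[:,2]>=lo)&(q[:,2]<lo+4)]
    if len(s):print(lo,len(s),"x",s[:,0].min(),s[:,0].max(),"y",np.percentile(s[:,1],[5,50,95]))
E
python3 -m inch '[[0,0,0,0,0,0],[0,0,0,0,0,0],[0,0,0,0,0,0],[0,0,0,0,0,0],[4,2,-10,0,0,0],[4,2,-18,0,0,0],[4,2,-22,0,0,0],[4,2,-22,0,0,0],[4,2,-22,0,0,0]]' 36 10
python3 fz.py f1 440 520 100 200; python3 st.py
```

```text
time: 4.3
position: [0.4846, 0.1503, 0.0227]
tool_rot: [-0.003, 2.877, 0.0]
ft_force: [-0.7, -1.3, -0.4]
grip_width: 0.41
grip_force: 0.0
32 1 x 471.76056254787045 471.76056254787045 y [173. 173. 173.]
36 5 x 469.3668098579498 477.94032974087133 y [121. 123. 172.]
40 12 x 469.98780078791987 491.8292707245046 y [120. 122. 147.]
44 16 x 467.4654206789867 488.65553690282826 y [120. 122. 172.]
48 12 x 466.3415517516682 484.7451520521 y [121. 122. 144.]
52 10 x 467.1744035385694 485.2811308388041 y [120. 121. 124.]
56 5 x 472.0563257173543 483.79263520935115 y [120. 122. 123.]
88 1 x 455.84165805180817 455.84165805180817 y [176. 176. 176.]
92 2 x 452.0653958758592 454.6125923008205 y [172. 172. 173.]
96 2 x 450.3473947549873 450.9516638133871 y [174. 176. 177.]
4.35 [0.4847 0.1504 0.0228] y [-0.0023  1.     -0.    ] z [ 0.262   0.0006 -0.9651] F [ 0.5189 -0.1262  0.8722] 35.84089329355355 0.0 [-0.8236  0.0234  0.3932  2.2379  0.1669  0.6468  1.0201]
```

```bash
python3 -m inch '[[1,0,-3,0,0,0],[1,0,-3,0,0,0]]'
python3 -m inch '[[0,0,0,0,0,0],[0,0,0,0,0,0],[0,0,0,0,0,0],[0,0,0,0,0,0],[0,0,0,0,0,0],[0,0,0,0,0,0]]' 5 10; python3 fz.py f2 440 520 100 200
```

```text
time: 4.6
position: [0.4854, 0.1502, 0.0195]
tool_rot: [-0.003, 2.877, -0.0]
ft_force: [-0.2, -0.9, 0.2]
grip_width: 0.414
grip_force: 0.0
time: 5.35
position: [0.4855, 0.1504, 0.0196]
tool_rot: [-0.003, 2.877, 0.0]
ft_force: [-0.2, 1.1, -0.5]
grip_width: 0.154
grip_force: 10.0
32 5 x 471.61889571774765 478.1195638507265 y [132. 133. 135.]
36 9 x 469.5284434938745 487.19494358666697 y [132. 133. 135.]
40 12 x 470.8445434853861 488.4274953845647 y [132. 133. 135.]
44 2 x 481.76456422528935 483.51529383699994 y [131. 132. 134.]
```

```bash
python3 -m inch '[[0,0,20,0,0,0],[0,0,50,0,0,0],[0,0,90,0,0,0],[20,-40,95,0,0,0],[35,-90,95,0,0,0],[60,-145,95,0,0,-1],[80,-200,95,0,0,-2.7],[95,-250,95,0,0,-2.7],[105,-300,95,0,0,-2.7],[110,-332,95,0,0,-2.7],[110,-332,80,0,0,-2.7],[110,-332,54,0,0,-2.7],[110,-332,54,0,0,-2.7],[110,-332,54,0,0,-2.7],[110,-332,54,0,0,-2.7],[110,-332,54,0,0,-2.7]]'
python3 pic.py v3 290 140 370 220 275 175 375 275; python3 st.py
```

```text
time: 7.4
position: [0.596, -0.1815, 0.0745]
tool_rot: [0.064, 2.875, -0.009]
ft_force: [0.4, 0.0, 0.7]
grip_width: 0.149
grip_force: 10.0
7.5 [ 0.5958 -0.1816  0.0741] y [ 0.0446  0.999  -0.0001] z [ 0.2621 -0.0118 -0.965 ] F [-0.6485 -0.039  -0.3777] 13.081003594821748 9.991075247526169 [-0.4156  0.2349  0.7921  1.9525 -0.3445  0.7931  2.0822]
```

View pics/v3.png

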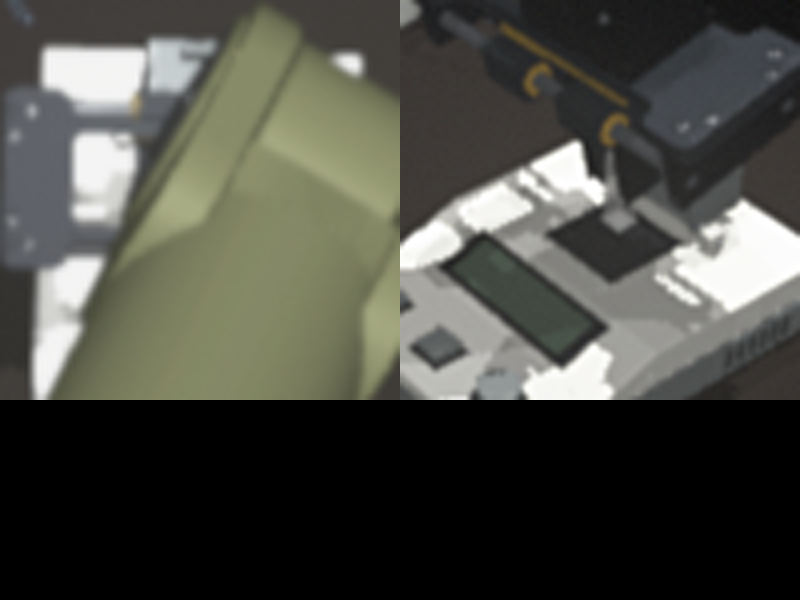

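The v3 scene crop shows the cuvette hanging below the fingers at about px (329,228), just over the black plate. I'll measure its faces by depth.

```bash
python3 - <<'E'
from h import *
np.set_printoptions(precision=0,suppress=True,linewidth=220)
a=np.load("v3scene.npz");C=cloud("scene",a["d"])*1000;g=a["im"].max(2)
for r in range(210,240,2):
    sl=slice(320,341);print(r,"x",C[r,sl,0]);print("    y",C[r,sl,1]);print("    z",C[r,sl,2]);print("    g",g[r,sl])
E
```

```text
210 x [577. 536. 535. 534. 534. 536. 535. 540. 542. 536. 537. 539. 538. 539. 540. 540. 542. 527. 526. 525. 525.]
    y [-168. -209. -213. -216. -218. -218. -221. -220. -220. -228. -229. -230. -233. -234. -235. -238. -238. -253. -256. -259. -261.]
    z [110. 150. 153. 155. 157. 156. 157. 155. 154. 160. 161. 160. 162. 163. 163. 164. 163. 178. 180. 183. 183.]
    g [ 88  38  42  45  47  78 108 108  86  62  61  67  71  78  79  77  64  51  46  43  46]
212 x [579. 578. 579. 578. 536. 535. 538. 541. 571. 572. 571. 572. 537. 537. 537. 537. 538. 539. 540. 526. 526.]
    y [-167. -170. -172. -175. -216. -219. -219. -219. -194. -196. -199. -201. -234. -236. -239. -241. -242. -244. -245. -259. -261.]
    z [103. 105. 106. 108. 150. 152. 151. 150. 122. 122. 124. 125. 159. 160. 162. 163. 163. 164. 164. 178. 179.]
    g [171  58  36  44  45  46  55  71  51  39  40  46  54  66  72  77  78  79  73  59  45]
214 x [626. 579. 579. 579. 580. 584. 586. 586. 575. 572. 572. 574. 577. 579. 582. 537. 537. 537. 537. 536. 527.]
    y [-122. -169. -172. -175. -176. -175. -176. -179. -191. -196. -199. -200. -199
[... 4727 characters left out ...]
[-174. -176. -178. -178. -180. -172. -173. -173. -174. -177. -181. -183. -186. -192. -194. -193. -197. -198. -199. -200. -201.]
    z [50. 50. 51. 50. 50. 40. 39. 37. 37. 39. 42. 43. 45. 51. 51. 49. 51. 51. 51. 51. 50.]
    g [47 48 48 48 49 48 48 50 49 49 47 49 50 49 50 50 50 51 52 52 53]
238 x [569. 572. 573. 574. 576. 578. 579. 596. 599. 584. 586. 586. 589. 589. 593. 594. 594. 595. 596. 600. 602.]
    y [-181. -180. -182. -184. -184. -186. -187. -175. -175. -191. -192. -194. -194. -197. -196. -198. -200. -202. -203. -203. -204.]
    z [52. 49. 50. 51. 50. 50. 50. 34. 33. 50. 49. 51. 50. 51. 49. 49. 51. 52. 51. 49. 49.]
    g [44 47 48 49 49 46 49 47 48 49 51 47 48 48 49 47 46 45 47 52 73]
```

The cuvette centre is at (592.3,-182.3) and the well walls give a centre of about (592,-180.5). I'll shift +1 mm in y and descend.

```bash
python3 -m inch '[[0,1,-5,0,0,0],[0,1,-10,0,0,0],[0,1,-14,0,0,0],[0,1,-18,0,0,0],[0,1,-22,0,0,0],[0,1,-22,0,0,0]]'; python3 -m inch '[[0,0,-4,0,0,0],[0,0,-8,0,0,0],[0,0,-10,0,0,0],[0,0,-10,0,0,0]]'
```

```text
time: 8.25
position: [0.595, -0.1805, 0.051]
tool_rot: [0.064, 2.877, -0.009]
ft_force: [-0.4, 0.9, -0.9]
grip_width: 0.152
grip_force: 10.0
time: 8.75
position: [0.5956, -0.1804, 0.0415]
tool_rot: [0.064, 2.876, -0.009]
ft_force: [1.6, 1.2, 0.6]
grip_width: 0.154
grip_force: 10.0
```

```bash
python3 -m inch '[[0,0,-1,0,0,0],[0,0,-1.5,0,0,0],[0,0,-1.5,0,0,0]]'; python3 fz.py f3 560 620 -225 -150; python3 - <<'E'
from h import *
a=np.load("f3.npz");C=cloud("scene",a["d"])*1000
m=(C[...,0]>582)&(C[...,0]<602)&(C[...,1]>-192)&(C[...,1]<-170)&(a["im"].max(2)>85)&(C[...,2]>53)
print(C[m][:,2].min() if m.any() else None, C[m][:,2].max() if m.any() else None, m.sum())
E
```

```text
time: 9.12
position: [0.5962, -0.1805, 0.0413]
tool_rot: [0.064, 2.875, -0.008]
ft_force: [-3.4, 3.7, 8.4]
grip_width: 0.151
grip_force: 10.0
44 5 x 569.4347750741096 586.3406929715964 y [-186. -175. -172.]
48 168 x 565.1134238466013 607.9937710249745 y [-203. -188. -159.]
52 16 x 579.4074455403779 603.2751968347774 y [-199. -191. -169.]
56 21 x 579.8875968155801 599.020959548123 y [-198. -194. -170.]
60 24 x 578.7756142582414 599.1015190819106 y [-197. -196. -168.]
64 15 x 578.6389272667519 595.2160145501473 y [-198. -195. -170.]
68 14 x 576.7781425138938 590.1674798912502 y [-197. -196. -170.]
72 8 x 574.900093566502 588.6174423465891 y [-198. -197. -191.]
76 8 x 574.378906055913 580.4878702983376 y [-199. -197. -190.]
80 4 x 573.6214218663515 575.838740131836 y [-198. -197. -193.]
84 6 x 572.1224965798152 575.21158447693 y [-201. -197. -194.]
88 3 x 570.8356929627961 573.5527519767348 y [-200. -200. -196.]
96 1 x 578.5796740093012 578.5796740093012 y [-202. -202. -202.]
53.239871803851926 66.07754304690793 13
```

The cuvette met the well floor with 8 N at the expected height. Now I'll release it, go up, and verify.

```bash
python3 -m inch '[[0,0,1,0,0,0],[0,0,1,0,0,0],[0,0,1,0,0,0],[0,0,1,0,0,0],[0,0,1,0,0,0],[0,0,20,0,0,0],[0,0,50,0,0,0],[0,0,110,0,0,0],[0,0,110,0,0,0],[0,0,110,0,0,0]]' 32 10
python3 -m inch '[[-60,0,20,0,0,0],[-110,0,20,0,0,0],[-110,0,20,0,0,0],[-110,0,20,0,0,0]]' 0 10
python3 pic.py v4 290 140 370 220 275 175 375 275
python3 - <<'E'
from h import *
a=np.load("v4scene.npz");C=cloud("scene",a["d"])*1000
m=(C[...,0]>580)&(C[...,0]<602)&(C[...,1]>-195)&(C[...,1]<-168)&(C[...,2]>53)&(C[...,2]<100);q=C[m]
print("cuv",len(q),np.percentile(q,[2,50,98],axis=0).round(1))
m=(C[...,0]>604)&(C[...,0]<665)&(C[...,1]>-216)&(C[...,1]<-148)&(C[...,2]>75)&(C[...,2]<140);q=C[m]
for lo in range(75,135,8):
    s=q[(q[:,2]>lo)&(q[:,2]<lo+8)]
    if len(s):print(lo,len(s),np.percentile(s,[3,97],axis=0).round(0).tolist())
E
```

```text
time: 10.42
position: [0.5953, -0.1804, 0.1499]
tool_rot: [0.064, 2.876, -0.008]
ft_force: [0.1, 0.0, -0.4]
grip_width: 0.368
grip_force: 0.0
time: 10.92
position: [0.4855, -0.1802, 0.1695]
tool_rot: [0.064, 2.876, -0.008]
ft_force: [-0.4, -0.3, 0.4]
grip_width: 0.036
grip_force: 0.0
cuv 87 [[ 584.1 -188.7   55.2]
 [ 588.4 -184.    65.6]
 [ 597.8 -175.3   74. ]]
75 99 [[616.0, -213.0, 75.0], [649.0, -154.0, 83.0]]
83 89 [[614.0, -212.0, 83.0], [648.0, -155.0, 91.0]]
91 64 [[614.0, -212.0, 91.0], [645.0, -154.0, 98.0]]
99 65 [[614.0, -213.0, 99.0], [645.0, -155.0, 107.0]]
107 55 [[613.0, -213.0, 107.0], [645.0, -155.0, 115.0]]
115 314 [[613.0, -212.0, 117.0], [645.0, -156.0, 122.0]]
123 43 [[638.0, -198.0, 123.0], [643.0, -171.0, 131.0]]
131 13 [[638.0, -196.0, 131.0], [642.0, -170.0, 132.0]]
```

View pics/v4.png

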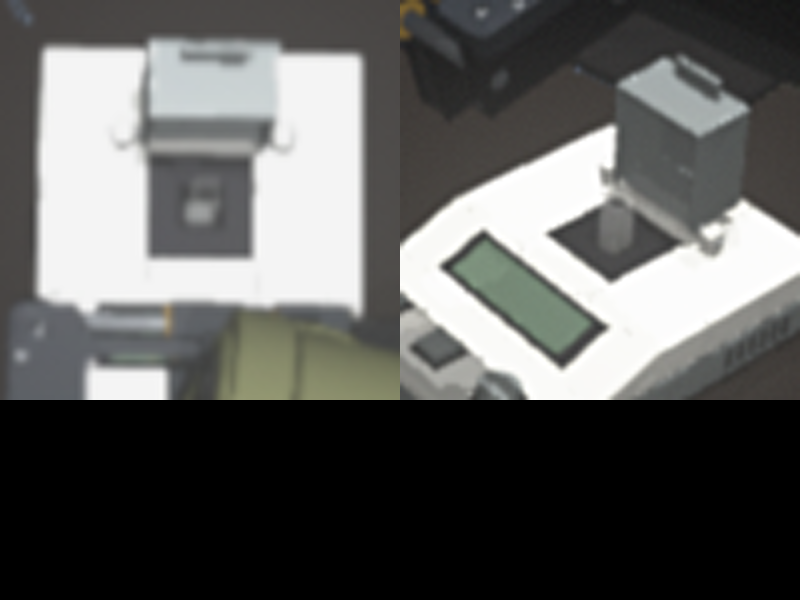

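The v4 picture shows the cuvette upright in the well, with its top at z of about 74 mm. The hood is open with its tab at about (640,-184,132) and its back at x of about 649. Next the closed fingers go behind the hood.

```bash
python3 -m inch '[[50,0,0,0,4,0],[100,-1,0,0.4,8,0],[150,-2,0,0.7,15.2,0],[187,-3,0,0.7,15.2,0],[187,-3,0,0.7,15.2,0],[187,-3,-30,0.7,15.2,0],[187,-3,-60,0.7,15.2,0],[187,-3,-77,0.7,15.2,0],[187,-3,-77,0.7,15.2,0],[187,-3,-77,0.7,15.2,0]]'
python3 st.py; python3 fz.py f4 600 720 -230 -130
```

```text
time: 12.28
position: [0.6731, -0.1841, 0.0944]
tool_rot: [0.07, 3.14, -0.001]
ft_force: [-0.7, -0.3, 0.2]
grip_width: 0.001
grip_force: 0.0
12.275 [ 0.6731 -0.1841  0.0944] y [ 0.0446  0.999  -0.0005] z [ 0.0009 -0.0005 -1.    ] F [-0.7091 -0.3037  0.2064] 0.11208105822873841 0.0 [-0.373   0.6326  0.8798  1.4812 -0.4985  1.2618  2.0895]
48 56 x 600.0312363710663 614.2426236045355 y [-203. -192. -179.]
60 1 x 643.938122236946 643.938122236946 y [-183. -183. -183.]
64 8 x 647.9867520404481 650.6659368981882 y [-177. -168. -161.]
68 13 x 646.6279163766009 649.9530424127138 y [-177. -167. -159.]
72 12 x 646.4424046397339 649.5684891386173 y [-178. -168. -160.]
76 13 x 645.6032992812127 649.1755459606743 y [-191. -172. -160.]
80 14 x 646.2710507662055 649.8562253637874 y [-212. -170. -158.]
84 13 x 645.4709733594652 648.9173962476573 y [-193. -169. -158.]
88 2 x 642.5541654175532 644.2155923996869 y [-157. -157. -156.]
92 2 x 637.5065381577402 644.7877926384116 y [-210. -184. -157.]
```

```bash
python3 -m inch '[[-7,0,0,0,0,0],[-14,1,0,0,0,0],[-21,1,0,0,0,0],[-28,1,0,0,0,0],[-35,2,0,0,0,0],[-42,2,0,0,0,0],[-49,2,0,0,0,0],[-56,3,0,0,0,0],[-63,3,0,0,0,0],[-70,3,0,0,0,0],[-77,4,0,0,0,0],[-84,4,0,0,0,0],[-84,4,0,0,0,0]]'
python3 -m inch '[[0,0,-4,0,0,0],[0,0,-8,0,0,0],[0,0,-12,0,0,0],[0,0,-16,0,0,0],[0,0,-19,0,0,0],[0,0,-19,0,0,0]]'
python3 - <<'E'
from h import *
im,d=ctrl.get_image("scene");C=cloud("scene",d)*1000;g=im.max(2)
m=(C[...,0]>535)&(C[...,0]<660)&(C[...,1]>-213)&(C[...,1]<-150)&(C[...,2]>53)&(C[...,2]<140)&(g>70);q=C[m]
for lo in range(540,660,10):
    s=q[(q[:,0]>lo)&(q[:,0]<lo+10)]
    if len(s)>2:print(lo,len(s),np.percentile(s[:,2],[5,50,95]).round(0))
E
```

```text
time: 13.95
position: [0.5878, -0.1797, 0.0931]
tool_rot: [-0.071, -3.14, -0.001]
ft_force: [0.1, -0.2, -0.1]
grip_width: 0.006
grip_force: 0.0
time: 14.7
position: [0.5884, -0.1797, 0.0739]
tool_rot: [-0.07, -3.14, 0.0]
ft_force: [-0.7, -0.4, -0.5]
grip_width: 0.004
grip_force: 0.0
540 4 [80. 82. 83.]
550 65 [57. 80. 84.]
560 302 [55. 75. 87.]
570 142 [57. 85. 88.]
580 97 [58. 85. 87.]
590 86 [56. 83. 87.]
600 83 [57. 84. 87.]
610 93 [57. 85. 87.]
620 22 [59. 85. 86.]
```

The hood roof is now flat at z of about 86–87. I'll press it home until there's a contact force.

```bash
python3 -m inch '[[-7,0,0,0,0,0],[-7,0,-1,0,0,0],[-7,0,-2,0,0,0],[-7,0,-2,0,0,0]]'; python3 -m inch '[[0,0,-1,0,0,0],[0,0,-1.5,0,0,0],[0,0,-1.5,0,0,0]]'
```

```text
time: 15.25
position: [0.5803, -0.18, 0.0734]
tool_rot: [-0.071, -3.138, -0.002]
ft_force: [-5.6, 0.9, 10.8]
grip_width: 0.007
grip_force: 5.2
time: 15.62
position: [0.5804, -0.18, 0.0732]
tool_rot: [-0.071, -3.138, -0.003]
ft_force: [-9.1, 2.7, 18.1]
grip_width: 0.0
grip_force: 9.6
```

```bash
python3 -m inch '[[0,0,25,0,0,0],[-20,-8,30,0,0,0],[-60,-24,30,0,0,0],[-104,-41,30,0,0,0],[-104,-41,30,0,0,0],[-104,-41,0,0,0,0],[-104,-41,-23,0,0,0],[-104,-41,-23,0,0,0],[-104,-41,-23,0,0,0]]'
python3 fz.py f5 440 510 -255 -185
python3 pic.py v5 290 140 370 240 248 200 388 310
```

```text
time: 16.75
position: [0.4783, -0.221, 0.0484]
tool_rot: [0.07, 3.141, -0.001]
ft_force: [1.0, -0.4, -0.9]
grip_width: 0.006
grip_force: 0.0
20 1 x 453.46715713573093 453.46715713573093 y [-227. -227. -227.]
36 38 x 463.4783001407143 487.92542570625386 y [-233. -228. -208.]
40 4 x 466.2079808316645 483.1478508552036 y [-230. -224. -217.]
44 5 x 466.8432986335759 482.1188225792083 y [-231. -230. -217.]
48 5 x 476.11806588482176 485.46446717407287 y [-221. -215. -213.]
60 7 x 467.97257788732117 473.6144206092643 y [-231. -228. -219.]
64 22 x 466.9500255349666 489.8280297839838 y [-232. -231. -217.]
68 27 x 466.62493269018694 488.25841572030873 y [-233. -231. -216.]
72 27 x 467.0829139129561 489.03885361852315 y [-232. -230. -216.]
76 26 x 467.3818499571291 489.41086355552983 y [-232. -231. -216.]
80 25 x 466.3966510093657 486.6335703408376 y [-232. -230. -215.]
84 21 x 467.3055595809875 488.3462318194003 y [-233. -232. -217.]
88 28 x 467.09168836264047 487.09284457663875 y [-234. -228. -215.]
92 22 x 467.29297724572166 483.9541521583488 y [-234. -232. -216.]
96 18 x 466.85481724870806 478.66848653175333 y [-235. -230. -214.]
```

View pics/v5.png

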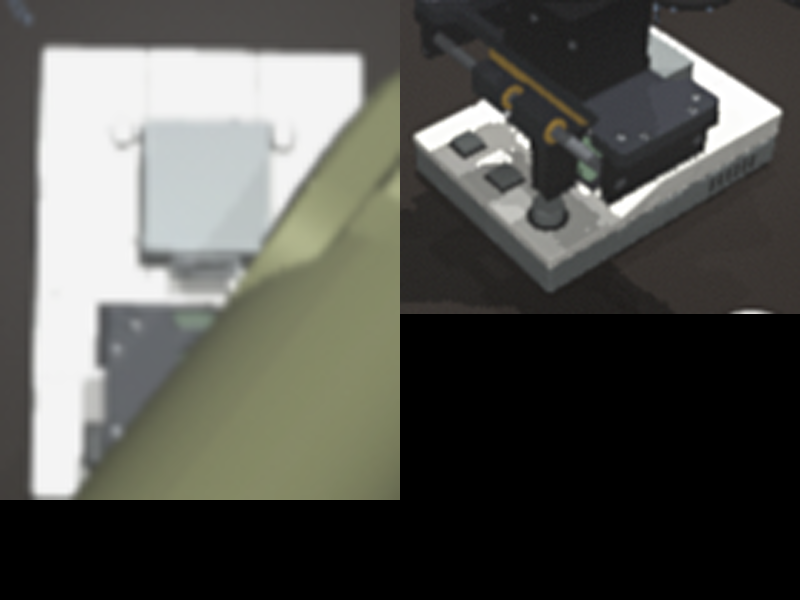

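The v5 picture shows the hood flat shut, with its roof at top crop (205,185). The closed fingers stand right over the round key at scene crop (547,210), clear of the square keys. Pressing now.

```bash
python3 -m inch '[[-2,0,-5,0,0,0],[-2,0,-10,0,0,0],[-2,0,-13,0,0,0],[-2,0,-15,0,0,0],[-2,0,-17,0,0,0],[-2,0,-18,0,0,0],[-2,0,-18,0,0,0],[-2,0,-18,0,0,0]]'
```

```text
time: 17.9
position: [0.4752, -0.2205, 0.0301]
tool_rot: [-0.07, -3.139, -0.002]
ft_force: [-2.8, 1.5, 7.8]
grip_width: 0.007
grip_force: 4.1
```

```bash
H='x'; python3 -m inch '[[0,0,-0.8,0,0,0],[0,0,-0.8,0,0,0],[0,0,-0.8,0,0,0],[0,0,-0.8,0,0,0],[0,0,-0.8,0,0,0],[0,0,-0.8,0,0,0],[0,0,-0.8,0,0,0],[0,0,-0.8,0,0,0],[0,0,-0.8,0,0,0],[0,0,-0.8,0,0,0],[0,0,-0.8,0,0,0],[0,0,-0.8,0,0,0],[0,0,-0.8,0,0,0],[0,0,-0.8,0,0,0],[0,0,-0.8,0,0,0],[0,0,-0.8,0,0,0]]'
python3 -m inch '[[0,0,0,0,0,0],[0,0,0,0,0,0],[0,0,0,0,0,0],[0,0,0,0,0,0],[0,0,0,0,0,0],[0,0,0,0,0,0],[0,0,0,0,0,0],[0,0,0,0,0,0],[0,0,0,0,0,0],[0,0,0,0,0,0],[0,0,0,0,0,0],[0,0,0,0,0,0],[0,0,0,0,0,0],[0,0,0,0,0,0],[0,0,0,0,0,0],[0,0,0,0,0,0],[0,0,0,0,0,0],[0,0,0,0,0,0],[0,0,0,0,0,0],[0,0,0,0,0,0]]'
```

```text
time: 19.9
position: [0.4752, -0.2205, 0.0294]
tool_rot: [-0.07, -3.139, -0.002]
ft_force: [-3.5, 2.2, 9.6]
grip_width: 0.001
grip_force: 4.9
time: 22.4
position: [0.4752, -0.2205, 0.0295]
tool_rot: [-0.07, -3.139, -0.002]
ft_force: [-4.2, 2.1, 10.3]
grip_width: 0.006
grip_force: 4.9
```

```bash
python3 -c "
from bench import ctrl
print(ctrl.close_job())"
```

```text
the job is handed in; nothing more can be done
None
```

I seated the empty cuvette in the well and shut the hood, then held the round zero key down at about 10 N for over 4 s and handed the job in at about 22 s with the key still held; no verdict came back.

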